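# Close the spice grinder to its pulse mark and hold it

### The arm

A 6-joint arm with a two-finger parallel gripper is mounted at the origin on the work surface. World frame = base frame: x ahead of the robot, y to its left, z up, the work surface at z = 0. Lengths are in m, angles in degrees, forces in N, time in s.
With the tool pointing down it reaches from about 0.4 to 0.925 m from the base axis. Payload 12.5 kg.
Tool frame: the origin (TCP) lies where the fingers leave the gripper's body, on its centre line; the fingertips stand 78 mm ahead of it and the grasp point (between the pads) lies 59 mm ahead of it; z points along the fingers, x is the direction in which the jaws open and shut, and the axes are right-handed (so a half turn about z gives the same grasp; the last joint's range is limited). The gripper opens to 95 mm and grips with 3 to 60 N. Pads are 20 mm wide; open, the fingers measure 119 mm over their backs; the gripper's body (75 mm by 180 mm) begins 59 mm behind the grasp point.
Start: joints at [-82.082, 28.126, 89.318, -0, 62.55, -6.05], TCP at [0.151, -0.607, 0.292] pointing down, gripper open.
Joint ranges: [-177.58, 177.58], [-47.91, 125.51], [2.72, 160], [-65.01, 245.01], [3.68, 167.84], [-153.87, 153.87]. Speed limits (degrees/s): [127.2, 127.2, 159.86, 180, 180, 180].

### API

Orientations are given as a 3x3 rotation matrix whose columns are the frame's x, y, z axes.
In Python, from bench import bot, eyes, job gives the robot as it stands. The module is installed in compiled form; this text tells all that it offers.
- The arm moves only by the tool jog_arm, never from a script. Its argument "motion" is a list of rows, each an object with "slide": the shift along the tool's x, y, z in m, a list of three; "twist": the turn, a rotation vector about the tool's x, y, z in degrees, a list of three; "fingers": the opening in per cent of the stroke, from 0 (shut) to 100 (fully open). In form: [{"slide": [tx, ty, tz], "twist": [wx, wy, wz], "fingers": fingers}, ...]. A call has exactly 5 rows; each row shifts and turns the commanded pose from where the row before left it, along the tool's axes as they then stand; what a row does not reach is not made up. A row lasts 1/8 s, in which the tool goes at most 62.5 mm and 10.7 degrees, less where a joint would pass 70% of its speed; a pose out of reach is approached as far as the arm can. A call with a gripper value outside its range is refused whole. The fingers move at their own pace and stop on an object; "squeeze" is the grip in N (left out, the last holds). Time passes only in rows, so rows that do not move let the fingers close, or fill a call up. It gives the time, the measured TCP pose, the force and the opening at its end, in the units of the state.
- bot.state(): the state, without advancing time (a new reading comes with each control period).
- eyes.camera(name): name is "scene" or "side" or "wrist"; returns a dict with "image" (384x512x3 uint8, red, green, blue), "z_map" (384x512 float32, m along the optical axis (not along the pixel's ray), 0 where there is no reading), "K" (3x3 intrinsics, pixels), "origin" and "orientation" of the camera in the world. Camera axes: x right, y down, z forward; pixel columns grow to the right and rows downward; lengths in m; the calibration is good to about 2 mm. The wrist camera is an equidistant fisheye: a pixel r from the principal point sees the ray r / f radians off the axis. A picture is of the moment at which its call begins.
- job.hand_in(): hands the job in, once; it reports no verdict.
The state is a dict: "t": time; "qpos": joint angles; "joint_velocities": joint speeds; "joint_torque": joint torques, N m; "position": TCP position; "tool_rot": TCP orientation; "contact_force": force on the tool from outside, world axes, zero at the start; "torque": the same for the moment, N m; "grip_width": finger opening in m.
Only numpy, scipy, OpenCV 4.12 (cv2) and the standard library are available. Lean on these libraries where they do the work, as an engineer would, in place of code of your own. Each camera call takes 0.05 s, during which the arm holds its last target. There are 200 camera calls.

### The job

Take the blue scraper off the grinder's mouth and hang it by its eye on the slanting steel peg of the wooden stand, letting go of it. Then drop the orange lid's two lugs through the notches of the grinder's rim until the lid sits flat, twist it clockwise (seen from above) half-way to the lock, so that its white pointers stand at the green marks, 40 degrees round and well short of the red lock marks at 80 degrees, and finish while still gripping the lid and holding it there against its spring. Never turn it on to the lock, and leave the jars, bowl, weight and garlic where they are.

Things in the scene. Friction and masses are not known exactly. Their poses are not given: they have to be found in the camera images.
- scraper_grip (a point): Loose blue scraper, 174 mm long, 50 g, at first flat across the grinder's mouth. Point in its handle (14 mm wide, 16 high, from 36 mm behind to 54 mm ahead of the point), near the centre of mass, 8 mm above the flat underside. x along the handle to the eye, z up while it lies flat. A blade 40 mm wide, 5 thick, is at the -x end, to 85 mm behind the point.
- scraper_eye (a point): Centre of the round eye (ring: hole 26 mm, outside 38, 5 thick, level with the underside) at the scraper's end, 70 mm ahead of scraper_grip along x and 5.5 mm lower. Same axes.
- peg_root (a point): Where the steel peg (7 mm thick) leaves the front of the fixed wooden stand's post (24 mm square, 210 mm high; foot 100 by 110 by 12 mm), 185 mm above the table. The peg slants up at 45 degrees along the stand's -x, towards the robot. Stand's axes: x from the robot's side into the post, z up. A tool hung here swings down against the post.
- peg_tip (a point): Centre of the rounded free end of the peg, 32 mm out (-x of the stand) and 32 mm above peg_root; same axes.
- lid_grip (a point): Loose orange lid, 120 g, on the table. Point on its axis in the upright bar (62 mm along x, 14 wide, 30 high): 7 mm below the bar's top, 23 above the disc, 47 above the lid's underside. Disc 90 mm across, 6 thick, white pointers at +x and -x. Below it a plug 58 mm across, 18 high, with lugs on +x and -x (10 wide, to 38 mm from the axis, 4 to 10 mm above the underside). Half a turn looks the same.
- grinder_mouth (a point): Fixed grey grinder, 120 mm across. Centre of its mouth, level with the dark steel rim's top, 126 mm above the table. Hole 65 mm across; notches 16 mm wide, to 44 mm from the axis, on +x and -x (white marks). The lid enters with its bar along x; seated, lid_grip is 29 mm above this point. Its lugs then turn clockwise under the 6 mm rim. Green marks 40, red 80 degrees clockwise of the white.
- drive (a joint): Sprung brass ring under the rim, turned by the lid's lugs (rad): 0 at rest, grows as the lid twists clockwise from above; the spring (0.12 N m per rad) turns both back when let go. The lugs have up to 5 degrees of play each way, so it reads about 0.09 less than the lid's turn: 0.61 with the pointers at the green marks, 1.3 at the lock.
- chili_jar: Amber glass jar with a red cap, 58 mm across, 95 mm high; loose bystander, to be left alone. Origin at the centre of its underside.
- pepper_jar: Clear glass jar with a black cap, 58 mm across, 95 mm high; loose bystander, to be left alone. Origin at the centre of its underside.
- bowl: Small steel bowl, 90 mm across, 40 mm high; loose bystander, to be left alone. Origin at the centre of its underside.
- weight: Brass scale weight, 36 mm across, 53 mm high; loose bystander, to be left alone. Origin at the centre of its underside.
- garlic: White garlic bulb, 52 mm across, 53 mm high; loose bystander, to be left alone. Origin at the centre of its underside.
Things that resemble listed ones, but are neither listed nor needed, are in the scene too. Of the things that look like the part that bears scraper_grip, the middle-sized one is meant.

How it is judged (in metres and radians):
On the way, in this order (a step that is already met when the one before it is completed fails the run):
1. the scraper hangs by its eye on the peg, let go and still (distance between scraper_eye and peg_root below 0.055 m and y of scraper_eye in the frame of peg_root between -0.02 and 0.02 m and height (world z) of scraper_eye above 0.155 m and angle between scraper_grip's own x axis and vertical below 0.5 rad and contact force between scraper and the arm below 0.1 N and contact force between scraper and the fingers below 0.1 N and linear speed of scraper below 0.05 m/s), for 0.3 s.
2. the lid sits flat on the rim with its lugs through the notches, not yet twisted (horizontal distance between lid_grip and grinder_mouth below 0.007 m and z of lid_grip in the frame of grinder_mouth between 0.024 and 0.033 m and angle between lid_grip's own z axis and vertical below 0.1 rad and angle between the x axis of lid_grip and the x axis of grinder_mouth, either way round below 0.25 rad and value of joint drive below 0.2 rad), for 0.1 s.
At the end, for the whole second after the job is handed in: Scraper still and untouched on the peg: eye within 55 mm of its root, 20 mm sideways, handle within 0.5 rad of upright. Lid flat on the rim (7 mm off axis, 5 mm height), twisted 29 to 51 degrees clockwise, drive ring still at 0.35 to 0.95 rad, and gripped (over 2 N) through the last second (all of step 1 and horizontal distance between lid_grip and grinder_mouth below 0.007 m and z of lid_grip in the frame of grinder_mouth between 0.024 and 0.033 m and angle between lid_grip's own z axis and vertical below 0.1 rad and angle between the x axis of lid_grip and the x axis of grinder_mouth, either way round between 0.5 and 0.9 rad and value of joint drive between 0.35 and 0.95 rad and contact force between lid and the fingers above 2 N and velocity of joint drive between -0.1 and 0.1 rad/s); the arm keeps its last pose, push and grip.
It fails at once if the lid is turned on to the lock (value of joint drive above 1.15 rad).
It fails at once if a jar, the bowl, the weight or the garlic is pushed more than 30 mm (distance of any of chili_jar, pepper_jar, bowl, weight, garlic from where it was at the start of the episode above 0.03 m).
It also fails if it takes over 56 s, if anything falls off the work surface, if the arm or the gripper's body presses on something with over 40 N, if the wrist force passes 120 N, or if a joint passes its speed limit or range.

## Working session

There is one attempt and no reset: what is moved stays moved. The work goes in short steps, Python scripts to look and compute and a tool call to move; the robot and the scene stay as the last step left them, time stands still between calls to the robot, and variables do not carry over. Pictures are saved under pics/ and viewed, about 8 in all and at most 12, crops included, and the job is handed in when it is done.

Besides the shell and the picture viewer there is one more tool, called after ">>>" as name(argument=value, ...), one argument or row to a line, values as JSON. jog_arm: Moves the arm, as the interface text tells. Its arguments: {"type":"object","properties":{"motion":{"type":"array"},"squeeze":{"type":"number"}},"required":["motion"]}

```bash
mkdir -p pics
cat > h.py <<'E'
import numpy as np, cv2
from bench import bot, eyes, job
np.set_printoptions(precision=4,suppress=True)
def shot(n,save=None):
    c=eyes.camera(n)
    if save: cv2.imwrite('pics/'+save+'.png',c['image'][:,:,::-1]); np.savez('pics/'+save+'.npz',**c)
    return c
def pts(c):  # world points per pixel, pinhole cams
    z=c['z_map']; K=c['K']; v,u=np.mgrid[:z.shape[0],:z.shape[1]]
    P=np.stack([(u-K[0,2])/K[0,0]*z,(v-K[1,2])/K[1,1]*z,z],-1)
    return P@np.array(c['orientation']).T+np.array(c['origin'])
E
python3 - <<'E'
from h import *
print(bot.state())
ims=[]
for n in ['scene','side']:
    c=shot(n,n+'0'); print(n,c['K'],c['origin'],c['orientation'],sep='\n')
    cv2.imwrite(f'pics/{n}0b.png',cv2.resize(c['image'][:,:,::-1],(800,600),interpolation=cv2.INTER_CUBIC))
E
```

```text
{'t': 0.0, 'qpos': array([-82.0814,  28.1644,  89.3491,  -0.0001,  62.5514,  -6.0511]), 'joint_velocities': array([ 0.0331, -0.06  , -0.0037,  0.0373, -0.0424,  0.0403]), 'joint_torque': array([ -0.0034, -61.2648, -25.8181,   0.0692,   0.0483,  -0.0001]), 'position': array([ 0.1509, -0.6064,  0.2917]), 'tool_rot': array([[ 0.2414, -0.9704, -0.0002],
       [-0.9704, -0.2414,  0.0011],
       [-0.0011, -0.0001, -1.    ]]), 'contact_force': array([-0.6955,  0.1045,  0.8768]), 'torque': array([ 0.0367, -0.0384,  0.0077]), 'grip_width': 0.09497838133774497}
scene
[[427.702    0.     257.084 ]
 [  0.     427.702  199.4217]
 [  0.       0.       1.    ]]
[1.098  0.4364 0.9159]
[[-0.5658  0.5686 -0.5971]
 [ 0.8245  0.3953 -0.4049]
 [ 0.0058 -0.7214 -0.6925]]
side
[[375.1048   0.     255.0257]
 [  0.     375.1048 188.2798]
 [  0.       0.       1.    ]]
[0.0161 0.6033 0.7217]
[[-0.8248 -0.3301  0.4591]
 [-0.5651  0.5101 -0.6484]
 [-0.0202 -0.7942 -0.6073]]
```

View pics/scene0b.png

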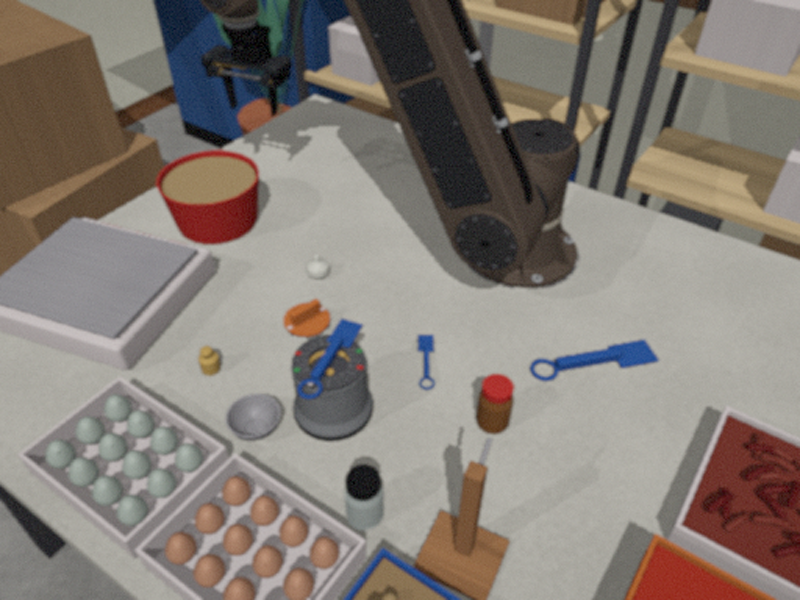

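View pics/side0b.png

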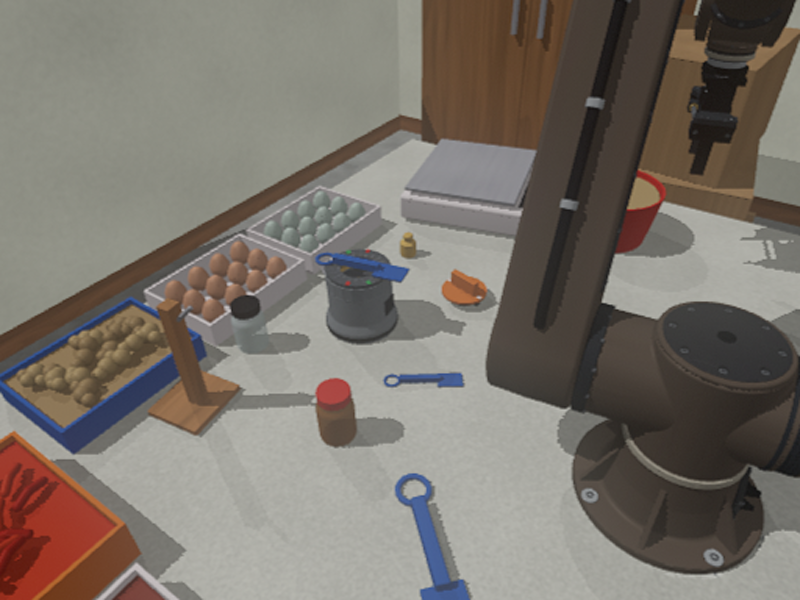

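In the 800x600 scene view, three blue scrapers could be mistaken for one another: on the grinder's mouth (330,360), a small one at (427,360) and a large one at (595,358). The one on the grinder should be the 174 mm one, which I'll check by size. The orange lid is at (307,318) and the stand at (470,510). Next I measure all of these.

Run:
```python
from h import *
for n in ['scene','side']:
    c=dict(np.load(f'pics/{n}0.npz')); P=pts(c); im=c['image']; hsv=cv2.cvtColor(im,cv2.COLOR_RGB2HSV); ok=c['z_map']>0
    print('==',n)
    def comps(m,name,amin,zr,box=None):
        m=m&ok&(P[...,2]>zr[0])&(P[...,2]<zr[1])&(P[...,0]>.2)&(P[...,0]<1.1)&(abs(P[...,1])<.7)
        k,l,s,ct=cv2.connectedComponentsWithStats(m.astype(np.uint8))
        for i in range(1,k):
            if s[i,4]<amin: continue
            q=P[l==i]; mu=np.median(q,0); xy=q[:,:2]-q[:,:2].mean(0); w,V=np.linalg.eigh(xy.T@xy); a=xy@V[:,1]; b=xy@V[:,0]
            print(name,'px',ct[i].round(),'n',s[i,4],'med',mu,'z',np.percentile(q[:,2],[2,50,98]),'ax',V[:,1],'len',np.ptp(a),np.ptp(b),'ctr',q[:,:2].mean(0)+V[:,1]*(a.max()+a.min())/2)
    H,S,V=hsv[...,0].astype(int),hsv[...,1],hsv[...,2]
    comps((H>104)&(H<125)&(S>140),'blue',60,(-.01,.3))
    comps((H>5)&(H<15)&(S>190)&(V>120),'orange',60,(0,.1))
    comps((H>6)&(H<18)&(S>90)&(P[...,2]>.03),'wood',150,(.03,.25))
    comps((P[...,2]>.112)&(V<110)&(S<90),'rim',100,(.112,.135))
    comps((P[...,2]>.08),'tall',100,(.08,.25))
    comps((V>170)&(S<40)&(P[...,2]>.12),'whitemark',2,(.118,.135))
    comps((H>45)&(H<80)&(S>110)&(P[...,2]>.11),'green',2,(.11,.135))
    comps(((H<5)|(H>174))&(S>130)&(P[...,2]>.11),'red',2,(.11,.135))
    comps((P[...,2]>.02)&(P[...,2]<.075)&(P[...,0]<.9),'low',60,(.02,.075))
```

```text
== scene
blue px [212. 226.] n 449 med [ 0.5588 -0.058   0.1324] z [0.1272 0.1324 0.1438] ax [-0.9744 -0.2247] len 0.17104979122660688 0.04850290602536063 ctr [ 0.5716 -0.0578]
blue px [272. 224.] n 101 med [ 0.3649 -0.0066  0.0055] z [0.0011 0.0055 0.0145] ax [-0.8286 -0.5598] len 0.10439288860533522 0.02298101401628315 ctr [0.3832 0.0051]
blue px [371. 231.] n 264 med [0.2453 0.2461 0.0195] z [0.0049 0.0195 0.0243] ax [-0.7314  0.682 ] len 0.13892712828214282 0.04172632811317461 ctr [0.2494 0.2422]
blue px [256. 368.] n 298 med [0.7557 0.2041 0.0491] z [0.0431 0.0491 0.0526] ax [-0.4413  0.8974] len 0.14203165935204937 0.07199664290421454 ctr [0.7665 0.2188]
wood px [137. 118.] n 205 med [ 0.3141 -0.5818  0.1079] z [0.1017 0.1079 0.1212] ax [-0.9459 -0.3244] len 0.2175340545560232 0.2022571918058252 ctr [ 0.291  -0.5997]
wood px [195. 199.] n 175 med [ 0.4514 -0.221   0.0484] z [0.0308 0.0484 0.0556] ax [-0.9662  0.2579] len 0.06116988821789212 0.01815829359087237 ctr [ 0.4489 -0.221 ]
wood px [316. 263.] n 279 med [0.4641 0.1867 0.0585] z [0.0305 0.0585 0.077 ] ax [-0.3191  0.9477
[... 14700 characters left out ...]
6357581571822 0.02087851254701619 ctr [0.6588 0.2596]
low px [216. 270.] n 443 med [0.4203 0.1955 0.0519] z [0.0212 0.0519 0.0741] ax [0.707  0.7072] len 0.05758404257764665 0.03670074837289096 ctr [0.4243 0.1909]
low px [ 36. 339.] n 5587 med [0.5872 0.5164 0.061 ] z [0.0271 0.061  0.0722] ax [-0.9769  0.2138] len 0.2797225903939685 0.14022045328410332 ctr [0.656  0.5087]
low px [273. 339.] n 398 med [0.2324 0.2472 0.0227] z [0.0206 0.0227 0.025 ] ax [-0.7257  0.688 ] len 0.10027850023289574 0.020333760095552746 ctr [0.2326 0.2477]
low px [ 88. 376.] n 622 med [0.4713 0.5041 0.0428] z [0.0383 0.0428 0.0527] ax [-0.8877 -0.4605] len 0.08879429231111426 0.04590286507667421 ctr [0.4584 0.5026]
```

Run:
```python
from h import *
a=cv2.imread('pics/scene0.png'); b=cv2.imread('pics/side0.png')
r=lambda i:cv2.resize(i,(400,400),interpolation=cv2.INTER_CUBIC)
t=np.hstack([r(a[180:280,170:270]),r(b[150:230,195:275])]);u=a[285:385,260:335]
cv2.imwrite('pics/crop1.png',t)
```

```text
(no output)
```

View pics/crop1.png

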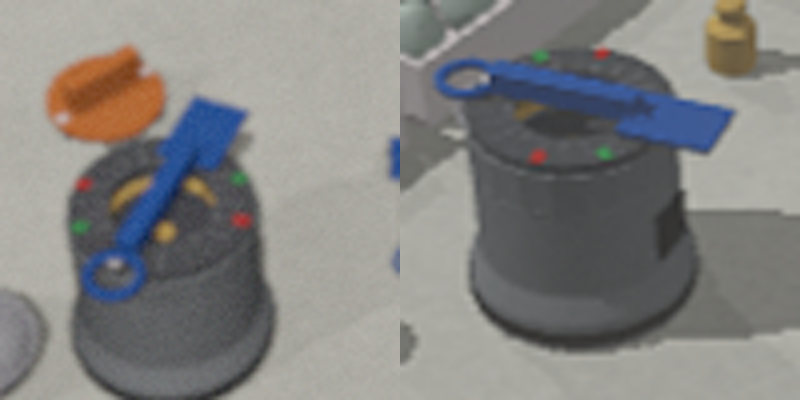

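Findings:
- The two views agree on the grinder centre, about (0.574,-0.059). From the green and red marks its x axis is at +8.4°.
- The scraper on the mouth is 171 mm long with its top at z 0.142, so it is the right one. The others measure about 104 mm and over 200 mm.
- In crop 1 the eye is at (113,275) and the blade at (205,135). The lid lies upright.

Now I move over the mouth.

>>> jog_arm(
  motion=[
    {"slide": [-0.036,-0.045,0],"twist": [0,0,0],"fingers": 45},
    {"slide": [-0.036,-0.045,0],"twist": [0,0,0],"fingers": 45},
    {"slide": [-0.036,-0.045,0],"twist": [0,0,0],"fingers": 45},
    {"slide": [-0.036,-0.045,0],"twist": [0,0,0],"fingers": 45},
    {"slide": [-0.036,-0.045,0],"twist": [0,0,0],"fingers": 45},
  ],
)

```text
t: 0.72
position: [0.3266, -0.3759, 0.2921]
tool_rot: [[0.241, -0.971, -0.0], [-0.971, -0.241, 0.0], [-0.0, 0.0, -1.0]]
contact_force: [0.2, -0.0, -0.1]
grip_width: 0.0506
```

>>> jog_arm(
  motion=[
    {"slide": [-0.036,-0.045,0],"twist": [0,0,0],"fingers": 45},
    {"slide": [-0.036,-0.045,0],"twist": [0,0,0],"fingers": 45},
    {"slide": [-0.036,-0.045,0],"twist": [0,0,0],"fingers": 45},
    {"slide": [-0.036,-0.045,0],"twist": [0,0,0],"fingers": 45},
    {"slide": [-0.036,-0.045,0],"twist": [0,0,0],"fingers": 45},
  ],
)

```text
t: 1.35
position: [0.5016, -0.1468, 0.2921]
tool_rot: [[0.241, -0.97, -0.0], [-0.97, -0.241, -0.0], [0.0, 0.0, -1.0]]
contact_force: [-0.3, -0.6, -0.1]
grip_width: 0.0431
```

>>> jog_arm(
  motion=[
    {"slide": [-0.036,-0.045,0],"twist": [0,0,0],"fingers": 45},
    {"slide": [-0.036,-0.045,0],"twist": [0,0,0],"fingers": 45},
    {"slide": [0,0,0],"twist": [0,0,0],"fingers": 45},
    {"slide": [0,0,0],"twist": [0,0,0],"fingers": 45},
    {"slide": [0,0,0],"twist": [0,0,0],"fingers": 45},
  ],
)

```text
t: 1.98
position: [0.5701, -0.0579, 0.2922]
tool_rot: [[0.24, -0.971, -0.0], [-0.971, -0.24, -0.0], [0.0, 0.0, -1.0]]
contact_force: [-0.5, 0.3, 0.4]
grip_width: 0.0428
```

```bash
cat >> h.py <<'E'
def ray(c,u,v): # wrist fisheye ray dirs in world (arrays u,v)
    K=c['K']; x=(np.asarray(u,float)-K[0,2])/K[0,0]; y=(np.asarray(v,float)-K[1,2])/K[1,1]; th=np.hypot(x,y); s=np.sinc(th/np.pi)
    return np.stack([x*s,y*s,np.cos(th)],-1)@np.array(c['orientation']).T
def plane(c,u,v,z):
    d=ray(c,u,v); o=np.array(c['origin']); return o+d*((z-o[2])/d[...,2])[...,None]
E
python3 - <<'E'
from h import *
s=bot.state(); print(s['t'],s['position'],s['tool_rot'],s['grip_width'],s['qpos'])
c=shot('wrist','w1'); print(c['K'],c['origin'],c['orientation'])
cv2.imwrite('pics/w1b.png',cv2.resize(c['image'][:,:,::-1],(800,600),interpolation=cv2.INTER_CUBIC))
# stand: post top & peg from scene/side
for n in ['scene','side']:
    d=dict(np.load(f'pics/{n}0.npz')); P=pts(d); hsv=cv2.cvtColor(d['image'],cv2.COLOR_RGB2HSV); ok=d['z_map']>0
    box=ok&(abs(P[...,0]-.66)<.07)&(abs(P[...,1]-.26)<.05)
    wood=(hsv[...,0]<20)&(hsv[...,1]>90)
    for nm,m in [('top',box&wood&(P[...,2]>.204)&(P[...,2]<.216)),('peg',box&~wood&(P[...,2]>.187)),('foot',ok&(abs(P[...,0]-.68)<.1)&(abs(P[...,1]-.26)<.1)&wood&(P[...,2]>.006)&(P[...,2]<.018))]:
        q=P[m]; 
        if len(q)<3: print(n,nm,len(q)); continue
        r=cv2.minAreaRect((q[:,:2]*1000).astype(np.float32)); print(n,nm,len(q),q.mean(0),'rect',r)
        if nm=='peg': print(q[np.argsort(q[:,2])][::max(1,len(q)//8)])
E
```

```text
1.975 [ 0.5701 -0.0579  0.2922] [[ 0.2401 -0.9708 -0.0003]
 [-0.9708 -0.2401 -0.0001]
 [ 0.      0.0003 -1.    ]] 0.04284001819376824 [-12.4012  23.8984  96.7662  -0.0115  59.3502  63.7136]
[[297.3186   0.     249.696 ]
 [  0.     297.3186 193.0713]
 [  0.       0.       1.    ]] [ 0.6426 -0.0404  0.3857] [[ 0.2407 -0.9357 -0.2578]
 [-0.9706 -0.2321 -0.0636]
 [-0.0003  0.2656 -0.9641]]
scene top 128 [0.6711 0.2574 0.2092] rect ((668.76806640625, 257.4303283691406), (23.551395416259766, 22.281612396240234), 7.189890384674072)
scene peg 98 [0.6443 0.2546 0.2071] rect ((650.26220703125, 254.74464416503906), (56.21288299560547, 23.4631290435791), 7.332529067993164)
[[0.6626 0.2677 0.1872]
 [0.6435 0.2558 0.198 ]
 [0.641  0.2518 0.2019]
 [0.6356 0.2483 0.2062]
 [0.6796 0.2467 0.208 ]
 [0.6596 0.2459 0.2095]
 [0.636  0.2502 0.2116]
 [0.632  0.252  0.2152]
 [0.6272 0.2488 0.2202]]
scene foot 1803 [0.6844 0.2603 0.0117] rect ((678.4969482421875, 257.0024719238281), (100.31757354736328, 107.71593475341797), 8.209814071655273)
side top 101 [0.6627 0.2566 0.2096] rect ((664.1763305664062, 255.58926391601562), (24.52962875366211, 26.642719268798828), 4.742074966430664)
side peg 52 [0.6413 0.2517 0.2034] rect ((649.6683959960938, 249.89901733398438), (58.43564987182617, 20.021474838256836), 16.829769134521484)
[[0.649  0.2543 0.1873]
 [0.6489 0.2559 0.1914]
 [0.6749 0.2675 0.1936]
 [0.644  0.2556 0.1963]
 [0.636  0.2525 0.2007]
 [0.6382 0.2521 0.2051]
 [0.6774 0.2519 0.2107]
 [0.6238 0.2499 0.2156]
 [0.6206 0.2458 0.2198]]
side foot 1031 [0.6665 0.2659 0.0126] rect ((674.4341430664062, 257.41253662109375), (101.73709869384766, 109.6024169921875), 8.622910499572754)
```

View pics/w1b.png

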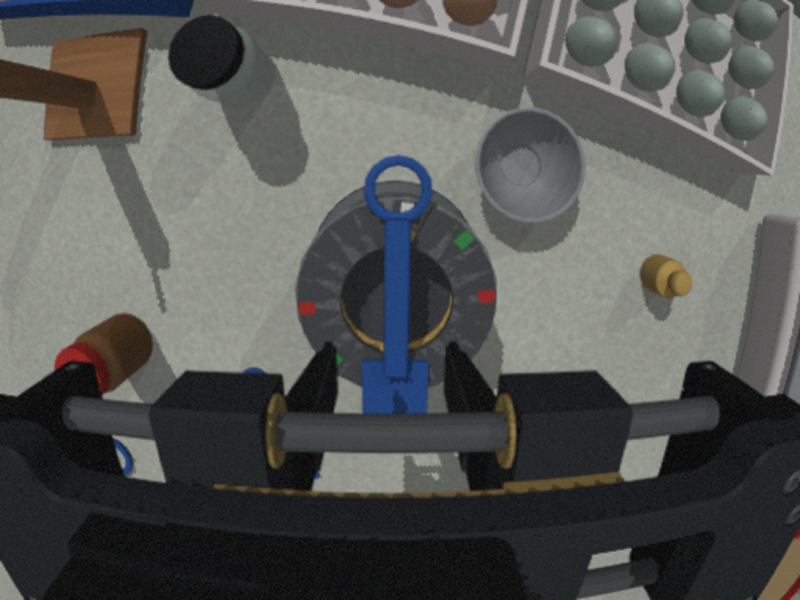

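The wrist view (800x600) shows the ring eye at (398,188), the handle along column 398 and the blade at (395,388). The fingers straddle the scraper at (330,360) and (460,360). One white mark shows at (407,207), greens at (464,241) and (337,358), reds at (307,308) and (487,297). Next: scraper and grinder pose from this view.

Run:
```python
from h import *
c=dict(np.load('pics/w1.npz')); hsv=cv2.cvtColor(c['image'],cv2.COLOR_RGB2HSV); H,S,V=[hsv[...,i].astype(int) for i in range(3)]
m=((H>104)&(H<125)&(S>130)).astype(np.uint8); m[:80]=0
k,l,st,ct=cv2.connectedComponentsWithStats(m); i=1+np.argmax(st[1:,4]); v,u=np.nonzero(l==i)
cs,_=cv2.findContours((l==i).astype(np.uint8),cv2.RETR_CCOMP,cv2.CHAIN_APPROX_NONE)
h=[x for x in cs if 8<np.sqrt(cv2.contourArea(x))<45 and x[:,0,1].max()<145]
for x in h: q=plane(c,x[:,0,0],x[:,0,1],.131); print('hole?',cv2.contourArea(x),cv2.minEnclosingCircle((q[:,:2]*1000).astype(np.float32)))
r=v[(v>150)&(v<225)]; mid=[];
for vv in range(150,225,5): uu=u[v==vv]; mid.append(plane(c,uu.mean(),vv,.142)[:2])
mid=np.array(mid); f=cv2.fitLine(mid.astype(np.float32),cv2.DIST_L2,0,.01,.01).ravel(); print('handle line',f,np.degrees(np.arctan(f[1]/f[0])))
for nm,mm in [('green',(H>45)&(H<85)&(S>110)),('red',((H<6)|(H>173))&(S>140)&(V>90)),('white',(V>165)&(S<35))]:
    mm=mm.astype(np.uint8); k,l2,st,ct=cv2.connectedComponentsWithStats(mm)
    for j in range(1,k):
        q=plane(c,*ct[j],.126)
        if st[j,4]>3 and np.hypot(*(q[:2]-[.574,-.059]))<.07: print(nm,ct[j],st[j,4],q,np.degrees(np.arctan2(*(q[1::-1]-[-.059,.574]))))
```

```text
hole? 794.0 ((637.2905883789062, -45.76519012451172), 14.25157642364502)
handle line [ 0.9727  0.2321  0.5847 -0.0582] 13.421178
green [296.3253 153.2169] 83 [ 0.6186 -0.0888  0.126 ] -33.797708512829715
green [216.0526 229.3158] 19 [ 0.5309 -0.0352  0.126 ] 151.12165782663845
red [310.6429 189.1857] 70 [ 0.5901 -0.1108  0.126 ] -72.74160541615811
red [195.9859 196.9577] 71 [ 0.5576 -0.0105  0.126 ] 108.69301458268926
white [259.5263 131.8947] 19 [ 0.6287 -0.0526  0.126 ] 6.698768183182599
```

>>> jog_arm(
  motion=[
    {"slide": [0.002,0.001,0.03],"twist": [0,0,0.5],"fingers": 45},
    {"slide": [0,0,0.04],"twist": [0,0,0],"fingers": 45},
    {"slide": [0,0,0.017],"twist": [0,0,0],"fingers": 45},
    {"slide": [0,0,0],"twist": [0,0,0],"fingers": 45},
    {"slide": [0,0,0],"twist": [0,0,0],"fingers": 0},
  ],
  squeeze=25,
)

```text
t: 2.65
position: [0.5703, -0.0597, 0.2062]
tool_rot: [[0.232, -0.973, 0.001], [-0.973, -0.232, -0.0], [0.001, -0.001, -1.0]]
contact_force: [-0.2, 0.9, -0.1]
grip_width: 0.0372
```

>>> jog_arm(
  motion=[
    {"slide": [0,0,0],"twist": [0,0,0],"fingers": 0},
    {"slide": [0,0,0],"twist": [0,0,0],"fingers": 0},
    {"slide": [0,0,0],"twist": [0,0,0],"fingers": 0},
    {"slide": [0,0,-0.03],"twist": [0,0,0],"fingers": 0},
    {"slide": [0,0,-0.03],"twist": [0,0,0],"fingers": 0},
  ],
  squeeze=25,
)

```text
t: 3.28
position: [0.57, -0.059, 0.2658]
tool_rot: [[0.233, -0.972, -0.001], [-0.972, -0.233, 0.0], [-0.0, 0.001, -1.0]]
contact_force: [-1.0, 0.6, 0.1]
grip_width: 0.0138
```

Grip confirmed at 13.8 mm wide. I carry the scraper to above the peg tip, handle towards the robot. From the two views the tip is near (0.623,0.250,0.217) and the stand's yaw is 8.3°.

>>> jog_arm(
  motion=[
    {"slide": [-0.05,-0.006,-0.012],"twist": [0,0,0],"fingers": 0},
    {"slide": [-0.06,-0.007,-0.012],"twist": [0,0,0],"fingers": 0},
    {"slide": [-0.06,-0.007,-0.012],"twist": [0,0,0],"fingers": 0},
    {"slide": [-0.06,-0.007,-0.012],"twist": [0,0,0],"fingers": 0},
    {"slide": [-0.06,-0.007,-0.012],"twist": [0,0,0],"fingers": 0},
  ],
)

```text
t: 3.9
position: [0.5351, 0.2328, 0.3257]
tool_rot: [[0.233, -0.972, 0.0], [-0.972, -0.233, -0.0], [0.0, -0.0, -1.0]]
contact_force: [0.0, 0.6, -0.5]
grip_width: 0.014
```

>>> jog_arm(
  motion=[
    {"slide": [0,0,0],"twist": [0,0,5],"fingers": 0},
    {"slide": [0,0,0],"twist": [-8,0,0],"fingers": 0},
    {"slide": [0,0,0],"twist": [-8,0,0],"fingers": 0},
    {"slide": [0,0,0],"twist": [-8,0,0],"fingers": 0},
    {"slide": [0,0,0],"twist": [0,0,0],"fingers": 0},
  ],
)

```text
t: 4.53
position: [0.5363, 0.2308, 0.324]
tool_rot: [[0.147, -0.903, -0.403], [-0.989, -0.134, -0.06], [0.0, 0.407, -0.913]]
contact_force: [-0.3, 0.2, -2.1]
grip_width: 0.0136
```

Run:
```python
from h import *
s=bot.state(); print(s['position'],s['tool_rot'],s['qpos'],s['contact_force'])
c=shot('wrist','w2'); print(c['origin'])
cv2.imwrite('pics/w2b.png',cv2.resize(c['image'][:,:,::-1],(800,600),interpolation=cv2.INTER_CUBIC))
```

```text
[0.5363 0.2308 0.324 ] [[ 0.1469 -0.9033 -0.403 ]
 [-0.9891 -0.1341 -0.0602]
 [ 0.0003  0.4075 -0.9132]] [15.809  30.3693 82.8419  2.9758 90.6618 96.7682] [-0.3076  0.1817 -2.1215]
[0.641  0.246  0.3792]
```

View pics/w2b.png

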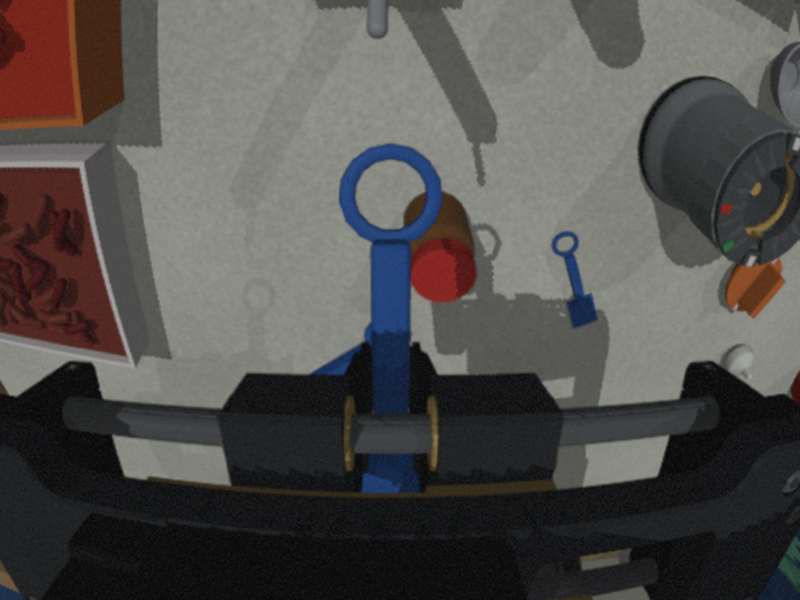

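I tilted the wrong way: the eye points down. The peg tip shows at (377,25) and the ring centre at (390,193). I reverse the tilt past level to tip the eye up towards 45°, so the ring lines up with the peg.

>>> jog_arm(
  motion=[
    {"slide": [0,0,0],"twist": [10,0,0],"fingers": 0},
    {"slide": [0,0,0],"twist": [10,0,0],"fingers": 0},
    {"slide": [0,0,0],"twist": [10,0,0],"fingers": 0},
    {"slide": [0,0,0],"twist": [10,0,0],"fingers": 0},
    {"slide": [0,0,0],"twist": [10,0,0],"fingers": 0},
  ],
)

```text
t: 5.2
position: [0.5349, 0.231, 0.3268]
tool_rot: [[0.149, -0.884, 0.442], [-0.989, -0.132, 0.068], [-0.001, -0.448, -0.894]]
contact_force: [1.5, 0.3, -1.5]
grip_width: 0.0141
```

>>> jog_arm(
  motion=[
    {"slide": [0,0,0],"twist": [10,0,0],"fingers": 0},
    {"slide": [0,0,0],"twist": [9,0,0],"fingers": 0},
    {"slide": [0,0,0],"twist": [0,0,0],"fingers": 0},
    {"slide": [0,0,0],"twist": [0,0,0],"fingers": 0},
    {"slide": [0,0,0],"twist": [0,0,0],"fingers": 0},
  ],
)

```text
t: 5.82
position: [0.5384, 0.226, 0.3261]
tool_rot: [[0.127, -0.754, 0.644], [-0.992, -0.109, 0.068], [0.018, -0.648, -0.762]]
contact_force: [-0.4, 0.2, -0.8]
grip_width: 0.0139
```

Run:
```python
from h import *
s=bot.state(); print(s['position'],s['tool_rot'],s['qpos'],s['contact_force'])
R=s['tool_rot']; eye=s['position']+R@[0,-.068,.078]; print('eye pred',eye,'scraper x',-R[:,1])
c=shot('wrist','w3'); print(c['origin'],c['orientation'])
cv2.imwrite('pics/w3b.png',cv2.resize(c['image'][:,:,::-1],(800,600),interpolation=cv2.INTER_CUBIC))
hsv=cv2.cvtColor(c['image'],cv2.COLOR_RGB2HSV); H,S=hsv[...,0],hsv[...,1]
m=((H>104)&(H<125)&(S>130)).astype(np.uint8)
cs,_=cv2.findContours(m,cv2.RETR_CCOMP,cv2.CHAIN_APPROX_NONE)
n=-R[:,2]
for x in cs:
    if 300<cv2.contourArea(x)<4000:
        d=ray(c,x[:,0,0],x[:,0,1]); o=c['origin']; q=o+d*(((eye-o)@n)/(d@n))[:,None]
        t=(q-s['position'])@R; print(cv2.contourArea(x),cv2.minEnclosingCircle((t[:,:2]*1000).astype(np.float32)))
```

```text
[0.5384 0.226  0.3261] [[ 0.1271 -0.7542  0.6442]
 [-0.9917 -0.1086  0.0685]
 [ 0.0183 -0.6476 -0.7618]] [ 19.0772  16.0555 111.8543 -34.3806  14.9692 131.8255] [-0.4277  0.248  -0.7925]
eye pred [0.64   0.2387 0.3107] scraper x [0.7542 0.1086 0.6476]
[0.5352 0.2273 0.4458] [[ 0.1277 -0.898   0.421 ]
 [-0.9916 -0.1233  0.0377]
 [ 0.018  -0.4223 -0.9063]]
763.5 ((0.18627889454364777, 53.05272674560547), 15.50992202758789)
1733.0 ((0.06846980005502701, -68.93061065673828), 14.007650375366211)
```

View pics/w3b.png

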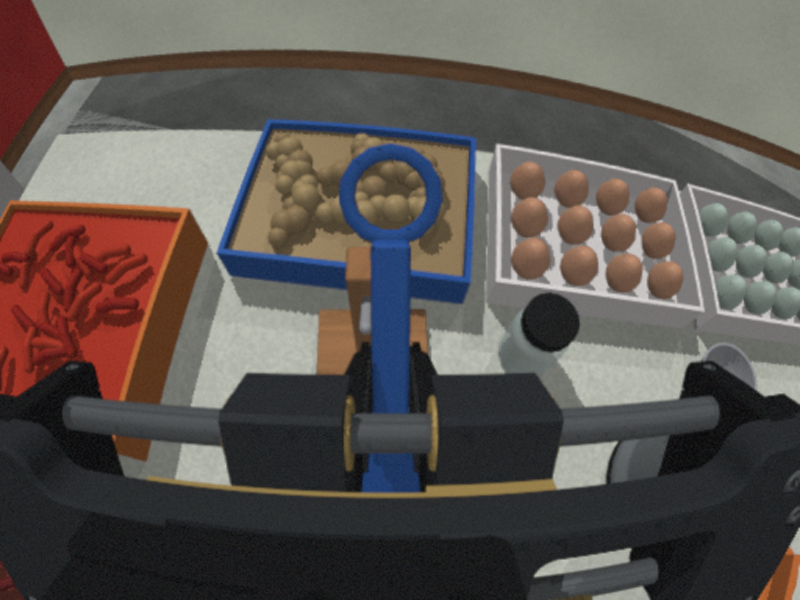

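The ring is held as predicted: eye at tool (0,-0.069,0.078). At 40° tilt j5 is down to 15° and j4 at -34°. I fit a simple kinematic model to the recorded states to see how much tilt the insertion pose allows.

```bash
cat > kin.py <<'E'
import numpy as np
from scipy.spatial.transform import Rotation as R
from scipy.optimize import least_squares
np.set_printoptions(precision=3,suppress=True)
D=[([-82.0814,28.1644,89.3491,0,62.5514,-6.0511],[.1509,-.6064,.2917]),([-12.4012,23.8984,96.7662,-.0115,59.3502,63.7136],[.5701,-.0579,.2922]),
([15.809,30.3693,82.8419,2.9758,90.6618,96.7682],[.5363,.2308,.324]),([19.0772,16.0555,111.8543,-34.3806,14.9692,131.8255],[.5384,.226,.3261])]
def fk(q,p):
    a,h,L1,e,L2,Lt=p; r=lambda ax,t:R.from_euler(ax,t,degrees=True)
    A=r('z',q[0]); B=A*r('y',q[1]); C=B*r('y',q[2]); W=C*r('z',q[3])*r('y',q[4])
    return A.apply([a,0,h])+B.apply([0,0,L1])+C.apply([e,0,L2])+W.apply([0,0,Lt]), W*r('z',q[5])
f=least_squares(lambda p:np.concatenate([fk(q,p)[0]-x for q,x in D]+[.02*(p-[0,.2,.6,0,.5,.3])]),[0,.2,.6,0,.5,.3]); P=f.x
LO=np.array([-177.58,-47.91,2.72,-65.01,3.68,-153.87]);HI=np.array([177.58,125.51,160,245.01,167.84,153.87])
def ik(T,Rm,q0):
    g=lambda q:np.concatenate([(fk(q,P)[0]-T)*10,(fk(q,P)[1]*R.from_matrix(Rm)*OFF).as_rotvec() if 0 else (fk(q,P)[1].inv()*R.from_matrix(Rm)).as_rotvec()])
    s=least_squares(g,np.clip(q0,LO+.1,HI-.1),bounds=(LO,HI),x_scale=30); return s.x,np.abs(s.fun).max()
E
python3 - <<'E'
from kin import *
print(P,f.fun)
Rm=fk(D[3][0],P)[1].as_matrix(); print(Rm)  # compare with tool_rot
y=np.radians(8.3); xs=np.array([np.cos(y),np.sin(y),0]); root=np.array([.6546,.2548,.185])
for tilt in [0,15,25,35,45,55]:
    t=np.radians(tilt); sx=xs*np.cos(t)+[0,0,np.sin(t)]; sz=-xs*np.sin(t)+[0,0,np.cos(t)]; ty=-sx; tz=-sz; tx=np.cross(ty,tz); M=np.stack([tx,ty,tz],1)
    for d in [75,50,30]:
        eye=root+(-xs+[0,0,1])/np.sqrt(2)*d*.001; T=eye-M@[0,-.069,.078]
        q,e=ik(T,M,np.array([19,16,111,-20,30,110])); print(tilt,d,'T',T,'q',q,'err',round(e,4))
E
```

```text
[ 0.106  0.01   0.516 -0.084  0.253  0.127] [-0.066 -0.001  0.005 -0.007 -0.066  0.007  0.022 -0.066 -0.006  0.016
 -0.054 -0.005  0.002 -0.004 -0.002 -0.002 -0.005 -0.003]
[[-0.127  0.754  0.644]
 [ 0.992  0.109  0.068]
 [-0.018  0.648 -0.762]]
0 75 T [0.534 0.237 0.316] q [ 23.955  24.447  92.056  -0.     63.497 -74.345] err 0.0
0 50 T [0.551 0.24  0.298] q [ 23.501  26.716  91.712  -0.     61.572 -74.799] err 0.0
0 30 T [0.565 0.242 0.284] q [ 23.155  28.577  91.241  -0.     60.182 -75.145] err 0.0
15 75 T [0.516 0.235 0.296] q [ 25.416  19.723 105.778  -6.759  40.333 -68.273] err 0.0
15 50 T [0.534 0.237 0.278] q [ 24.876  22.121 105.631  -6.881  38.045 -68.53 ] err 0.0
15 30 T [0.548 0.239 0.264] q [ 24.468  24.077 105.328  -6.981  36.365 -68.724] err 0.0
25 75 T [0.508 0.233 0.28 ] q [ 26.392  17.718 114.502 -18.113  24.97  -56.99 ] err 0.0
25 50 T [0.525 0.236 0.262] q [ 25.792  20.253 114.395 -19.361  22.531 -56.078] err 0.0
25 30 T [0.539 0.238 0.248] q [ 25.34   22.313 114.123 -20.467  20.742 -55.235] err 0.0
35 75 T [0.502 0.233 0.262] q [ 27.306  16.83  122.811 -57.89   12.74  -17.   ] err 0.0
35 50 T [0.519 0.235 0.245] q [ 26.605  19.563 122.428 -65.01   11.28  -10.183] err 0.0078
35 30 T [0.533 0.237 0.231] q [ 26.008  21.815 121.508 -65.01   10.461 -10.45 ] err 0.0273
45 75 T [0.499 0.232 0.244] q [ 27.028  17.526 124.845 -65.01   10.252  -9.88 ] err 0.1855
45 50 T [0.517 0.235 0.227] q [ 26.23   20.404 123.765 -65.01    9.147 -10.27 ] err 0.2118
45 30 T [0.531 0.237 0.213] q [ 25.643  22.708 122.763 -65.01    8.352 -10.588] err 0.2309
55 75 T [0.5   0.232 0.226] q [ 26.507  18.666 125.802 -65.01    8.022 -10.35 ] err 0.3879
55 50 T [0.517 0.235 0.209] q [ 25.728  21.605 124.608 -65.01    6.933 -10.814] err 0.4132
55 30 T [0.531 0.237 0.194] q [ 25.153  23.953 123.518 -65.01    6.143 -11.188] err 0.4313
```

My position fit is poor (±66 mm, it lacks a lateral offset), but the orientation part holds. It shows that about 25° of tilt is comfortable and 40° or more is near singular, so I go to 25° in front of the peg tip.

>>> jog_arm(
  motion=[
    {"slide": [0,0,0],"twist": [-8,0,0],"fingers": 0},
    {"slide": [0,0,0],"twist": [-7.5,0,0],"fingers": 0},
    {"slide": [-0.004,0.015,0.01],"twist": [0,0,0],"fingers": 0},
    {"slide": [-0.004,0.015,0.01],"twist": [0,0,0],"fingers": 0},
    {"slide": [-0.004,0.015,0.01],"twist": [0,0,0],"fingers": 0},
  ],
)

```text
t: 6.5
position: [0.51, 0.2326, 0.2784]
tool_rot: [[0.123, -0.892, 0.435], [-0.992, -0.121, 0.034], [0.022, -0.435, -0.9]]
contact_force: [-0.1, -0.5, -0.9]
grip_width: 0.0138
```

```bash
cat >> h.py <<'E'
y_=np.radians(8.3); XS=np.array([np.cos(y_),np.sin(y_),0]); YS=np.array([-np.sin(y_),np.cos(y_),0]); ROOT=np.array([.6546,.2548,.185])
E
python3 - <<'E'
from h import *
s=bot.state(); R=s['tool_rot']; eye=s['position']+R@[0,-.069,.078]; d=eye-ROOT
print(s['position'],R,s['qpos'],'eye in stand',d@XS,d@YS,d[2])
tgt=ROOT+.075/np.sqrt(2)*(-XS+[0,0,1]); print('slide to d=75',R.T@(tgt-eye))
c=shot('wrist','w4'); cv2.imwrite('pics/w4b.png',cv2.resize(c['image'][40:240,120:390,::-1],(540,400),interpolation=cv2.INTER_CUBIC))
np.savez('pics/w4s.npz',R=R,p=s['position'])
E
```

```text
[0.51   0.2326 0.2784] [[ 0.1234 -0.8921  0.4346]
 [-0.9921 -0.1206  0.0343]
 [ 0.0218 -0.4354 -0.9   ]] [ 20.1039  19.0222 111.1919 -15.7331  25.6149 115.4837] eye in stand -0.05026013671428896 -0.004002075134333368 0.05320011613983064
slide to d=75 [-0.0039  0.0026 -0.0012]
```

View pics/w4b.png

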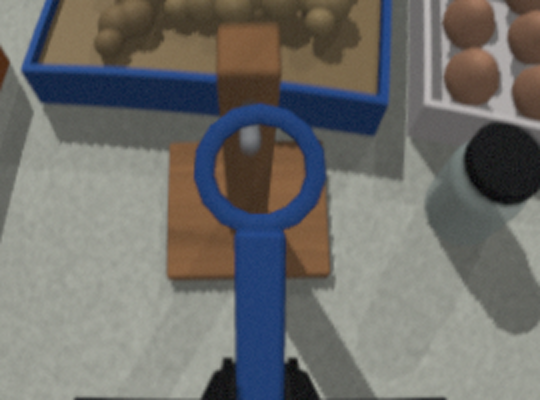

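The crop shows the peg tip through the ring at (250,138), about 3 mm left of the ring centre line at (260,168). That matches the predicted -4 mm lateral offset. I correct it and slide the ring down along the peg.

>>> jog_arm(
  motion=[
    {"slide": [-0.004,0.003,-0.001],"twist": [0,0,0],"fingers": 0},
    {"slide": [-0.0005,-0.0047,0.0135],"twist": [0,0,0],"fingers": 0},
    {"slide": [-0.0005,-0.0047,0.0135],"twist": [0,0,0],"fingers": 0},
    {"slide": [-0.0005,-0.0047,0.0135],"twist": [0,0,0],"fingers": 0},
    {"slide": [0,0,0],"twist": [0,0,0],"fingers": 0},
  ],
)

```text
t: 7.18
position: [0.5372, 0.2404, 0.2467]
tool_rot: [[0.123, -0.893, 0.434], [-0.992, -0.12, 0.033], [0.023, -0.434, -0.901]]
contact_force: [-0.3, -0.3, -0.3]
grip_width: 0.0139
```

Run:
```python
from h import *
s=bot.state(); R=s['tool_rot']; eye=s['position']+R@[0,-.069,.078]; d=eye-ROOT
print(s['position'],s['contact_force'],'eye in stand',d@XS,d@YS,d[2])
print('world dirs in tool: xs',R.T@XS,'z',R.T@[0,0,1])
a=shot('wrist','w5')['image'][40:240,120:390]; b=shot('side','s5')['image'][130:230,60:195]; 
cv2.imwrite('pics/w5b.png',np.vstack([cv2.resize(x[:,:,::-1],(405,300),interpolation=cv2.INTER_CUBIC) for x in (a,b)]))
```

```text
[0.5372 0.2404 0.2467] [-0.3319 -0.2634 -0.2827] eye in stand -0.02227876933481284 -0.00036456313823663827 0.021406514516016356
world dirs in tool: xs [-0.0218 -0.9008  0.4337] z [ 0.0231 -0.4342 -0.9005]
```

View pics/w5b.png

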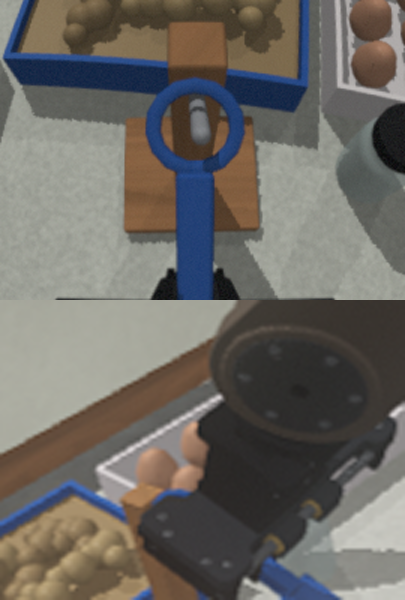

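The peg passes through the ring: the upper crop shows the shaft inside the ring at (198,115). I relax the grip to 3 N and carry the handle down in an arc, so the scraper pivots on the peg instead of falling.

>>> jog_arm(
  motion=[
    {"slide": [0,0,0],"twist": [0,0,0],"fingers": 0},
    {"slide": [0,0,0.012],"twist": [0,0,0],"fingers": 0},
    {"slide": [0,-0.002,0.012],"twist": [0,0,0],"fingers": 0},
    {"slide": [0,-0.004,0.011],"twist": [0,0,0],"fingers": 0},
    {"slide": [0,-0.006,0.011],"twist": [0,0,0],"fingers": 0},
  ],
  squeeze=3,
)

```text
t: 7.9
position: [0.5676, 0.2435, 0.2107]
tool_rot: [[0.123, -0.893, 0.434], [-0.992, -0.121, 0.033], [0.023, -0.434, -0.9]]
contact_force: [-2.1, -0.3, -1.6]
grip_width: 0.0138
```

Run:
```python
from h import *
s=bot.state(); print(s['position'],s['contact_force'],s['grip_width'])
a=shot('wrist','w6')['image'][40:240,120:390]; b=shot('scene','s6')['image'][250:350,250:385]; 
cv2.imwrite('pics/w6b.png',np.vstack([cv2.resize(x[:,:,::-1],(405,300),interpolation=cv2.INTER_CUBIC) for x in (a,b)]))
```

```text
[0.5676 0.2435 0.2107] [-2.1218 -0.2768 -1.6342] 0.01382744203475907
```

View pics/w6b.png

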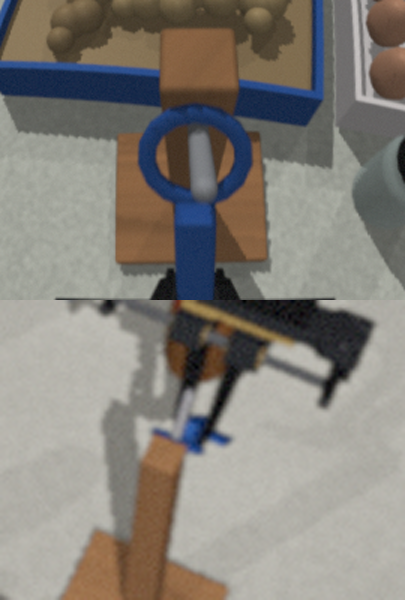

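The ring is on the peg and tipped more upright. Its hole surrounds the shaft at (203,165), and a light 2 N reaction fits the peg carrying it. I release and back straight out.

>>> jog_arm(
  motion=[
    {"slide": [0,0,0],"twist": [0,0,0],"fingers": 50},
    {"slide": [0,0,0],"twist": [0,0,0],"fingers": 50},
    {"slide": [0,0,0],"twist": [0,0,0],"fingers": 50},
    {"slide": [0,0,0],"twist": [0,0,0],"fingers": 50},
    {"slide": [0,0,0],"twist": [0,0,0],"fingers": 50},
  ],
)

```text
t: 8.62
position: [0.5673, 0.2435, 0.212]
tool_rot: [[0.123, -0.892, 0.435], [-0.992, -0.121, 0.033], [0.023, -0.436, -0.9]]
contact_force: [0.3, 1.1, 0.7]
grip_width: 0.0473
```

>>> jog_arm(
  motion=[
    {"slide": [0,0.02,-0.01],"twist": [0,0,0],"fingers": 50},
    {"slide": [0,0.03,-0.015],"twist": [0,0,0],"fingers": 50},
    {"slide": [0,0.02,-0.03],"twist": [0,0,0],"fingers": 50},
    {"slide": [0,0,-0.04],"twist": [0,0,0],"fingers": 50},
    {"slide": [0,0,-0.04],"twist": [0,0,0],"fingers": 50},
  ],
)

```text
t: 9.25
position: [0.4453, 0.2305, 0.3037]
tool_rot: [[0.123, -0.892, 0.435], [-0.992, -0.121, 0.034], [0.023, -0.435, -0.9]]
contact_force: [0.4, -0.4, 0.1]
grip_width: 0.0476
```

Run:
```python
from h import *
s=bot.state(); print(s['t'],s['position'],s['tool_rot'],s['contact_force'],s['grip_width'],s['qpos'])
for n in ['scene','side']:
    c=shot(n,n+'7'); P=pts(c); hsv=cv2.cvtColor(c['image'],cv2.COLOR_RGB2HSV); m=(hsv[...,0]>104)&(hsv[...,0]<125)&(hsv[...,1]>130)&(c['z_map']>0)
    D=P-ROOT; x,y,z=D@XS,D@YS,P[...,2]; m&=(x>-.1)&(x<.03)&(abs(y)<.06)&(z>.02)&(z<.3); q=np.stack([x,y,z],-1)[m]
    print(n,len(q),'min',np.percentile(q,2,0),'max',np.percentile(q,98,0),'low med',np.median(q[q[:,2]<np.percentile(q[:,2],20)],0),'top med',np.median(q[q[:,2]>np.percentile(q[:,2],80)],0))
```

```text
9.25 [0.4453 0.2305 0.3037] [[ 0.1234 -0.8921  0.4346]
 [-0.9921 -0.1209  0.0336]
 [ 0.0225 -0.4353 -0.9   ]] [ 0.4314 -0.3652  0.1179] 0.04760862833392771 [ 22.8981  12.4305 116.3775 -17.3439  27.6006 119.2432]
scene 29 min [-0.0005  0.0116  0.0368] max [0.0038 0.016  0.1926] low med [0.0011 0.0142 0.0431] top med [0.0011 0.014  0.19  ]
side 86 min [-0.0162 -0.0141  0.08  ] max [0.001  0.0171 0.1999] low med [-0.0048  0.007   0.0963] top med [-0.0035  0.0076  0.1982]
```

Released. Both views put the scraper flat against the post, spanning about z 0.04 to 0.20 and centred on it. Now the lid.

```bash
cat >> h.py <<'E'
from scipy.spatial.transform import Rotation as Ro
def down(a): # tool pointing down, tool x at azimuth a deg
    a=np.radians(a); x=np.array([np.cos(a),np.sin(a),0]); z=np.array([0,0,-1.]); return np.stack([x,np.cross(z,x),z],1)
def plan(T,a):
    s=bot.state(); R=s['tool_rot']; M=down(a); print('t',s['t'],'twist total',Ro.from_matrix(R.T@M).as_rotvec(degrees=True),'slide in final frame mm',M.T@(np.array(T)-s['position'])*1000,'in current',R.T@(np.array(T)-s['position'])*1000)
E
python3 -c "
from h import *
plan([.447,-.219,.26],-103)"
```

```text
t 9.35 twist total [-26.0859   3.4162  20.0316] slide in final frame mm [ 437.9831 -102.6141   46.2548] in current [445.4915  73.1918  26.0501]
```

>>> jog_arm(
  motion=[
    {"slide": [0,0,0],"twist": [-6.5,0.85,5],"fingers": 50},
    {"slide": [0,0,0],"twist": [-6.5,0.85,5],"fingers": 50},
    {"slide": [0,0,0],"twist": [-6.5,0.85,5],"fingers": 50},
    {"slide": [0,0,0],"twist": [-6.5,0.85,5],"fingers": 50},
    {"slide": [0.048,-0.01,0.006],"twist": [0,0,0],"fingers": 50},
  ],
)

```text
t: 9.98
position: [0.4462, 0.1821, 0.2959]
tool_rot: [[-0.224, -0.975, -0.005], [-0.975, 0.224, -0.002], [0.003, 0.004, -1.0]]
contact_force: [0.9, -1.1, -0.6]
grip_width: 0.0472
```

>>> jog_arm(
  motion=[
    {"slide": [0.056,-0.013,0.006],"twist": [0,0,0],"fingers": 50},
    {"slide": [0.056,-0.013,0.006],"twist": [0,0,0],"fingers": 50},
    {"slide": [0.056,-0.013,0.006],"twist": [0,0,0],"fingers": 50},
    {"slide": [0.056,-0.013,0.006],"twist": [0,0,0],"fingers": 50},
    {"slide": [0.056,-0.013,0.006],"twist": [0,0,0],"fingers": 50},
  ],
)

```text
t: 10.6
position: [0.4451, -0.1082, 0.2668]
tool_rot: [[-0.226, -0.974, -0.004], [-0.974, 0.226, -0.003], [0.003, 0.003, -1.0]]
contact_force: [-0.4, 1.3, 0.3]
grip_width: 0.0476
```

>>> jog_arm(
  motion=[
    {"slide": [0.056,-0.013,0.006],"twist": [0,0,0],"fingers": 50},
    {"slide": [0.056,-0.013,0.004],"twist": [0,0,0],"fingers": 50},
    {"slide": [0,0,0],"twist": [0,0,0],"fingers": 50},
    {"slide": [0,0,0],"twist": [0,0,0],"fingers": 50},
    {"slide": [0,0,0],"twist": [0,0,0],"fingers": 50},
  ],
)

```text
t: 11.22
position: [0.4454, -0.22, 0.2577]
tool_rot: [[-0.224, -0.975, -0.004], [-0.975, 0.224, -0.002], [0.003, 0.003, -1.0]]
contact_force: [0.6, 0.2, 0.8]
grip_width: 0.0474
```

Run:
```python
from h import *
plan([.447,-.219,.26],-103)
c=shot('wrist','w8'); hsv=cv2.cvtColor(c['image'],cv2.COLOR_RGB2HSV); H,S,V=[hsv[...,i].astype(int) for i in range(3)]
m=((H>4)&(H<16)&(S>170)&(V>90)).astype(np.uint8); k,l,st,ct=cv2.connectedComponentsWithStats(m)
for j in range(1,k):
    q=plane(c,*ct[j],.024)
    if st[j,4]>200: print(ct[j],st[j],q)
    if st[j,4]>200 and np.hypot(*(q[:2]-[.447,-.219]))<.06:
        cs,_=cv2.findContours((l==j).astype(np.uint8),cv2.RETR_EXTERNAL,cv2.CHAIN_APPROX_NONE); x=max(cs,key=len)[:,0]; w=plane(c,x[:,0],x[:,1],.024)[:,:2]; print('disc',cv2.minEnclosingCircle((w*1000).astype(np.float32)),cv2.fitEllipse((w*1000).astype(np.float32)))
m=((V>150)&(S<45)).astype(np.uint8); k,l,st,ct=cv2.connectedComponentsWithStats(m)
for j in range(1,k):
    q=plane(c,*ct[j],.024)
    if 4<st[j,4]<150 and np.hypot(*(q[:2]-[.447,-.219]))<.055: print('white',ct[j],st[j,4],q)
cv2.imwrite('pics/w8b.png',cv2.resize(c['image'][:,:,::-1],(640,480),interpolation=cv2.INTER_CUBIC))
```

```text
t 11.225 twist total [ 0.1929 -0.1684  0.065 ] slide in final frame mm [-1.3144 -1.3658 -2.3115] in current [-1.3061 -1.3595 -2.32  ]
[254.1377 175.6276] [ 217  139   77   75 4162] [ 0.4481 -0.2268  0.024 ]
disc ((446.4645080566406, -227.6904296875), 43.80419158935547) ((446.47308349609375, -227.35931396484375), (81.97235107421875, 87.33240509033203), 172.7274627685547)
white [255.2222 142.7222] 36 [ 0.4841 -0.2362  0.024 ]
```

View pics/w8b.png

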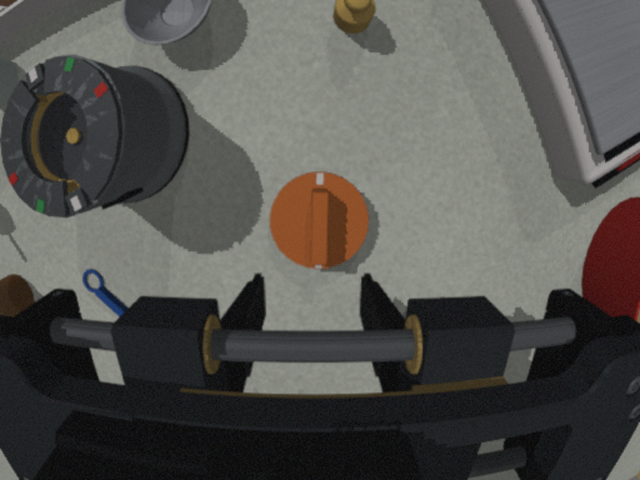

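The wrist view (640x480) shows the lid at (320,220) with its bar upright in the picture, so the jaws are square to it. The white pointer at (320,179) gives a bar azimuth of -13.2°, and the centre is about (0.4465,-0.227). The cleared grinder at (72,137) has white marks at (36,74) and (75,203). I grasp the bar.

>>> jog_arm(
  motion=[
    {"slide": [0.006,-0.002,0.04],"twist": [0,0,0],"fingers": 50},
    {"slide": [0,0,0.055],"twist": [0,0,0],"fingers": 50},
    {"slide": [0,0,0.04],"twist": [0,0,0],"fingers": 50},
    {"slide": [0,0,0.016],"twist": [0,0,0],"fingers": 50},
    {"slide": [0,0,0],"twist": [0,0,0],"fingers": 50},
  ],
  squeeze=40,
)

```text
t: 11.9
position: [0.4454, -0.2267, 0.1061]
tool_rot: [[-0.224, -0.975, -0.005], [-0.975, 0.224, -0.001], [0.002, 0.005, -1.0]]
contact_force: [0.1, 0.1, 0.5]
grip_width: 0.0474
```

>>> jog_arm(
  motion=[
    {"slide": [0,0,0],"twist": [0,0,0],"fingers": 0},
    {"slide": [0,0,0],"twist": [0,0,0],"fingers": 0},
    {"slide": [0,0,0],"twist": [0,0,0],"fingers": 0},
    {"slide": [0,0,0],"twist": [0,0,0],"fingers": 0},
    {"slide": [0,0,-0.01],"twist": [0,0,0],"fingers": 0},
  ],
)

```text
t: 12.52
position: [0.4452, -0.2275, 0.1168]
tool_rot: [[-0.225, -0.974, -0.005], [-0.974, 0.225, -0.002], [0.003, 0.004, -1.0]]
contact_force: [-0.8, -0.4, -0.0]
grip_width: 0.0135
```

Run:
```python
from h import *
s=bot.state(); print(s['t'],s['position'],s['contact_force'],s['grip_width'],s['qpos'])
c=dict(np.load('pics/w8.npz')); hsv=cv2.cvtColor(c['image'],cv2.COLOR_RGB2HSV); H,S,V=[hsv[...,i].astype(int) for i in range(3)]
for nm,mm in [('green',(H>45)&(H<85)&(S>90)),('red',((H<6)|(H>173))&(S>130)&(V>90)),('white',(V>150)&(S<45))]:
    k,l,st,ct=cv2.connectedComponentsWithStats(mm.astype(np.uint8))
    for j in range(1,k):
        q=plane(c,*ct[j],.126)
        if 4<st[j,4]<200 and np.hypot(*(q[:2]-[.574,-.059]))<.07: print(nm,ct[j],st[j,4],q)
```

```text
12.525 [ 0.4452 -0.2275  0.1168] [-0.8239 -0.3693 -0.0156] 0.013506460312590281 [-34.5578  33.43   115.8417  -0.4374  30.8959  68.83  ]
green [54.913  51.2319] 69 [ 0.6195 -0.0873  0.126 ]
green [ 31.8966 164.069 ] 58 [ 0.5302 -0.0313  0.126 ]
red [80.2237 71.3289] 76 [ 0.591  -0.1097  0.126 ]
red [ 10.1395 142.4651] 43 [ 0.5585 -0.0092  0.126 ]
white [25.8462 59.2821] 39 [ 0.6272 -0.0519  0.126 ]
white [ 60.0909 162.1591] 44 [ 0.5224 -0.0663  0.126 ]
```

Gripped at 13.5 mm wide. The whole set of rim marks, seen unobstructed, gives centre (0.5748,-0.0593) and yaw 7.9°, which agrees with before. I lift and turn the lid towards the notches.

>>> jog_arm(
  motion=[
    {"slide": [0,0,-0.045],"twist": [0,0,0],"fingers": 0},
    {"slide": [0,0,-0.05],"twist": [0,0,0],"fingers": 0},
    {"slide": [0,0,-0.05],"twist": [0,0,0],"fingers": 0},
    {"slide": [0,0,0],"twist": [0,0,-10.5],"fingers": 0},
    {"slide": [0,0,0],"twist": [0,0,-10.5],"fingers": 0},
  ],
)

```text
t: 13.15
position: [0.4457, -0.2272, 0.2631]
tool_rot: [[0.145, -0.989, -0.002], [-0.989, -0.145, -0.003], [0.003, 0.003, -1.0]]
contact_force: [0.3, -0.3, -0.8]
grip_width: 0.0139
```

```bash
python3 -c "
from h import *
plan([.573,-.0597,.25],-82); print(bot.state()['grip_width'],bot.state()['contact_force'])"
```

```text
t 13.15 twist total [ 0.1532 -0.1629  0.3327] slide in final frame mm [-148.1396 -149.3445   13.1389] in current [-147.3061 -150.2362   12.3185]
0.01386311722877606 [ 0.2887 -0.2533 -0.801 ]
```

>>> jog_arm(
  motion=[
    {"slide": [0,0,0],"twist": [0.15,-0.16,0.33],"fingers": 0},
    {"slide": [-0.037,-0.0375,0.003],"twist": [0,0,0],"fingers": 0},
    {"slide": [-0.037,-0.0375,0.003],"twist": [0,0,0],"fingers": 0},
    {"slide": [-0.037,-0.0375,0.003],"twist": [0,0,0],"fingers": 0},
    {"slide": [-0.037,-0.037,0.003],"twist": [0,0,0],"fingers": 0},
  ],
)

```text
t: 13.78
position: [0.5752, -0.0592, 0.2498]
tool_rot: [[0.128, -0.992, -0.002], [-0.992, -0.128, 0.001], [-0.001, 0.001, -1.0]]
contact_force: [0.9, -0.7, -1.3]
grip_width: 0.0139
```

>>> jog_arm(
  motion=[
    {"slide": [0,0,0],"twist": [0,0,0],"fingers": 0},
    {"slide": [0,0,0],"twist": [0,0,0],"fingers": 0},
    {"slide": [0,0,0],"twist": [0,0,0],"fingers": 0},
    {"slide": [0,0,0],"twist": [0,0,0],"fingers": 0},
    {"slide": [0,0,0],"twist": [0,0,0],"fingers": 0},
  ],
)

```text
t: 14.4
position: [0.5741, -0.0612, 0.25]
tool_rot: [[0.132, -0.991, -0.001], [-0.991, -0.132, 0.001], [-0.001, 0.001, -1.0]]
contact_force: [0.6, -0.5, -0.7]
grip_width: 0.0136
```

Run:
```python
from h import *
plan([.573,-.0597,.25],-82)
s=bot.state(); zd=s['position'][2]-.1061+.024
c=shot('wrist','w9'); hsv=cv2.cvtColor(c['image'],cv2.COLOR_RGB2HSV); H,S,V=[hsv[...,i].astype(int) for i in range(3)]
m=((H>4)&(H<16)&(S>170)&(V>80)).astype(np.uint8); k,l,st,ct=cv2.connectedComponentsWithStats(m)
j=1+np.argmax(st[1:,4]); cs,_=cv2.findContours((l==j).astype(np.uint8),cv2.RETR_EXTERNAL,cv2.CHAIN_APPROX_NONE); x=max(cs,key=len)[:,0]; x=x[x[:,1]<cv2.minMaxLoc(ct[j:j+1,1])[0]]
w=plane(c,x[:,0],x[:,1],zd)[:,:2]; A=np.c_[2*w,np.ones(len(w))]; r=np.linalg.lstsq(A,(w**2).sum(1),rcond=None)[0]; print('disc ctr upper-arc fit',r[:2],'rad',np.sqrt(r[2]+r[0]**2+r[1]**2),'px',ct[j])
for nm,mm,z in [('green',(H>45)&(H<85)&(S>90),.126),('red',((H<6)|(H>173))&(S>130)&(V>90),.126),('white rim',(V>150)&(S<45),.126),('white lid',(V>150)&(S<45),zd)]:
    k,l,st,ct=cv2.connectedComponentsWithStats(mm.astype(np.uint8))
    for i in range(1,k):
        q=plane(c,*ct[i],z)
        if 4<st[i,4]<300 and np.hypot(*(q[:2]-[.574,-.059]))<.07: print(nm,ct[i],st[i,4],q)
cv2.imwrite('pics/w9b.png',cv2.resize(c['image'][60:260,110:390,::-1],(700,500),interpolation=cv2.INTER_CUBIC))
```

```text
t 14.4 twist total [ 0.0648  0.0579 -0.4121] slide in final frame mm [-1.6792  0.9167 -0.0464] in current [-1.6726  0.9288 -0.0437]
disc ctr upper-arc fit [ 0.5763 -0.0613] rad 0.04201600995561366 px [249.5303 207.4591]
green [294.1797 159.6484] 128 [ 0.6186 -0.0889  0.126 ]
red [317.3924 199.3165] 79 [ 0.5906 -0.1123  0.126 ]
red [179.0833 222.4583] 24 [ 0.557  -0.0069  0.126 ]
white rim [248.4831 143.0674] 89 [ 0.6261 -0.0536  0.126 ]
white rim [249.5 171. ] 150 [ 0.6055 -0.0571  0.126 ]
white lid [248.4831 143.0674] 89 [ 0.6304 -0.0533  0.1679]
white lid [249.5 171. ] 150 [ 0.6137 -0.0561  0.1679]
```

View pics/w9b.png

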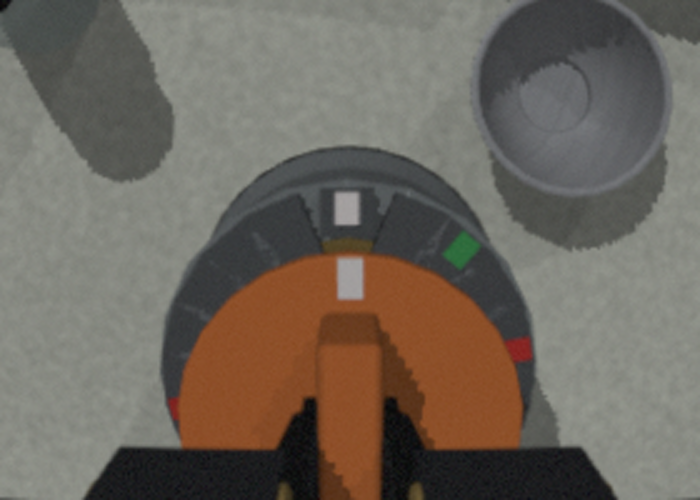

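The crop shows the lid's white pointer at (350,278) lined up with the rim's white mark at (346,208), and the brass notch is visible between them at (348,245). The lid is about 1.5 mm off centre, so I correct that and lower it.

>>> jog_arm(
  motion=[
    {"slide": [-0.0015,0.001,0],"twist": [0,0,-0.4],"fingers": 0},
    {"slide": [0,0,0.012],"twist": [0,0,0],"fingers": 0},
    {"slide": [0,0,0.01],"twist": [0,0,0],"fingers": 0},
    {"slide": [0,0,0.008],"twist": [0,0,0],"fingers": 0},
    {"slide": [0,0,0.004],"twist": [0,0,0],"fingers": 0},
  ],
)

```text
t: 15.08
position: [0.5732, -0.0595, 0.2151]
tool_rot: [[0.14, -0.99, -0.001], [-0.99, -0.14, 0.001], [-0.001, 0.001, -1.0]]
contact_force: [5.1, 1.1, 11.3]
grip_width: 0.0139
```

>>> jog_arm(
  motion=[
    {"slide": [0,0,0.002],"twist": [0,0,0],"fingers": 0},
    {"slide": [0,0,0],"twist": [0,0,0],"fingers": 0},
    {"slide": [0,0,0],"twist": [0,0,0],"fingers": 0},
    {"slide": [0,0,0],"twist": [0,0,0],"fingers": 0},
    {"slide": [0,0,0],"twist": [0,0,0],"fingers": 0},
  ],
)

```text
t: 15.7
position: [0.5734, -0.0595, 0.2148]
tool_rot: [[0.14, -0.99, -0.0], [-0.99, -0.14, 0.0], [-0.0, 0.0, -1.0]]
contact_force: [-2.7, -2.0, 15.5]
grip_width: 0.0136
```

The lid stopped at z 0.2148 under 15 N (seated prediction 0.2141; lugs stuck on the rim would give about 0.228). It is seated. Now I twist it clockwise 40°, slowly.

>>> jog_arm(
  motion=[
    {"slide": [0,0,-0.0006],"twist": [0,0,4],"fingers": 0},
    {"slide": [0,0,0],"twist": [0,0,5],"fingers": 0},
    {"slide": [0,0,0],"twist": [0,0,5],"fingers": 0},
    {"slide": [0,0,0],"twist": [0,0,5],"fingers": 0},
    {"slide": [0,0,0],"twist": [0,0,3],"fingers": 0},
  ],
)

```text
t: 16.32
position: [0.5731, -0.0599, 0.2148]
tool_rot: [[-0.242, -0.97, -0.001], [-0.97, 0.242, -0.0], [0.001, 0.001, -1.0]]
contact_force: [-2.4, -6.0, 9.6]
grip_width: 0.0134
```

>>> jog_arm(
  motion=[
    {"slide": [0,0,0],"twist": [0,0,5],"fingers": 0},
    {"slide": [0,0,0],"twist": [0,0,5],"fingers": 0},
    {"slide": [0,0,0],"twist": [0,0,4],"fingers": 0},
    {"slide": [0,0,0],"twist": [0,0,3],"fingers": 0},
    {"slide": [0,0,0],"twist": [0,0,1],"fingers": 0},
  ],
)

```text
t: 16.95
position: [0.5731, -0.0596, 0.2148]
tool_rot: [[-0.529, -0.848, -0.001], [-0.848, 0.529, 0.0], [0.001, 0.001, -1.0]]
contact_force: [-2.0, -4.3, 10.8]
grip_width: 0.014
```

>>> jog_arm(
  motion=[
    {"slide": [0,0,0],"twist": [0,0,0],"fingers": 0},
    {"slide": [0,0,0],"twist": [0,0,0],"fingers": 0},
    {"slide": [0,0,0],"twist": [0,0,0],"fingers": 0},
    {"slide": [0,0,0],"twist": [0,0,0],"fingers": 0},
    {"slide": [0,0,0],"twist": [0,0,0],"fingers": 0},
  ],
)

```text
t: 17.58
position: [0.5731, -0.0596, 0.2148]
tool_rot: [[-0.529, -0.849, -0.001], [-0.849, 0.529, 0.0], [0.0, 0.001, -1.0]]
contact_force: [-2.3, -2.9, 10.6]
grip_width: 0.0139
```

Run:
```python
from h import *
s=bot.state(); R=s['tool_rot']; print(s['t'],s['position'],s['contact_force'],s['torque'],s['grip_width'],'bar az',np.degrees(np.arctan2(R[1,0],R[0,0]))+90,'tilt',np.degrees(np.arccos(-R[2,2])))
c=shot('wrist','w10'); hsv=cv2.cvtColor(c['image'],cv2.COLOR_RGB2HSV); H,S,V=[hsv[...,i].astype(int) for i in range(3)]
for nm,mm,z in [('green',(H>45)&(H<85)&(S>90),.126),('red',((H<6)|(H>173))&(S>130)&(V>90),.126),('white rim',(V>150)&(S<45),.126),('white lid',(V>150)&(S<45),.132)]:
    k,l,st,ct=cv2.connectedComponentsWithStats(mm.astype(np.uint8))
    for i in range(1,k):
        q=plane(c,*ct[i],z); d=q[:2]-[.574,-.0598]
        if 4<st[i,4]<300 and np.hypot(*d)<.07: print(nm,ct[i],st[i,4],q,np.hypot(*d),np.degrees(np.arctan2(d[1],d[0])))
a=c['image'][60:260,110:390]; b=shot('scene','s10')['image'][250:370,250:418]; e=shot('side','sd10')['image'][160:300,70:266]
cv2.imwrite('pics/w10b.png',np.hstack([cv2.resize(x[:,:,::-1],(266,380) if 0 else (392,280),interpolation=cv2.INTER_CUBIC) for x in (a,b)]))
P=pts(dict(np.load('pics/sd10.npz'))); im=e
D=P-ROOT; hs=cv2.cvtColor(np.load('pics/sd10.npz')['image'],cv2.COLOR_RGB2HSV); m=(hs[...,0]>104)&(hs[...,0]<125)&(hs[...,1]>130); x,y,z=D@XS,D@YS,P[...,2]; m&=(x>-.1)&(x<.03)&(abs(y)<.06)&(z>.02)&(z<.3); q=np.stack([x,y,z],-1)[m]; print('scraper side view',len(q),np.percentile(q,[2,98],axis=0))
```

```text
17.575 [ 0.5731 -0.0596  0.2148] [-2.3183 -2.9136 10.5726] [-0.3493  0.7594  0.2253] 0.013919350771037361 bar az -31.907687142858776 tilt 0.06824446224082996
green [249.8667 146.5056] 180 [ 0.6189 -0.0886  0.126 ] 0.05335151839222893 -32.696773143433035
red [303.8706 167.1294] 170 [ 0.5901 -0.1108  0.126 ] 0.05345066260575286 -72.45088577294607
white rim [205.3103 130.4828] 29 [ 0.642  -0.0708  0.126 ] 0.06887110101086465 -9.162396657275979
white rim [300.3333 133.8889] 9 [ 0.6094 -0.1193  0.126 ] 0.06927030555522928 -59.270179007598294
white rim [193.2308 136.7308] 26 [ 0.6429 -0.0623  0.126 ] 0.06893463604953946 -2.070314623963074
white rim [307.     136.8571] 7 [ 0.6057 -0.122   0.126 ] 0.06982327946910029 -63.033659465227814
white rim [196.3333 141.    ] 6 [ 0.6396 -0.0625  0.126 ] 0.06564465361767745 -2.325829752068569
white rim [187.2778 150.8333] 18 [ 0.6376 -0.0542  0.126 ] 0.06384342195345642 5.036212655130526
white rim [168.4609 157.7565] 115 [ 0.6407 -0.0414  0.126 ] 0.0691661319052199 15.437316494784202
white rim [184.125 156.25 ] 16 [ 0.6359 -0.0506  0.126 ] 0.0625456666
[... 2259 characters left out ...]
 0.6307 -0.0253  0.132 ] 0.0663824885701392 31.29087825770948
white lid [165.5385 187.6923] 13 [ 0.6261 -0.0306  0.132 ] 0.05968681810433275 29.237983547932835
white lid [146.6111 210.3889] 18 [ 0.6207 -0.0104  0.132 ] 0.06798506357281445 46.58302683515299
white lid [155.1429 217.    ] 14 [ 0.614  -0.0127  0.132 ] 0.06176785417685609 49.640476185262195
white lid [157.6 223. ] 5 [ 0.6098 -0.0116  0.132 ] 0.06001550042516541 53.40512731388837
white lid [155.6 230.8] 5 [ 0.6061 -0.0069  0.132 ] 0.06184150331196454 58.74703255093548
white lid [161.4 233.2] 5 [ 0.6026 -0.0094  0.132 ] 0.05796202890682969 60.39247047180023
scraper side view 35 [[-0.0173 -0.0108  0.0816]
 [-0.0018  0.0173  0.2008]]
```

View pics/w10b.png

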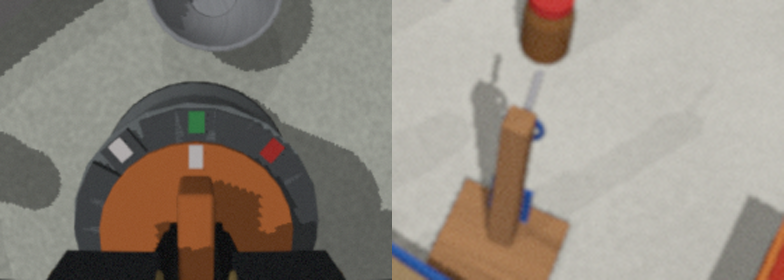

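The white pointer at (196,156) stands at the green mark (196,122): -32.64° against -32.70°. The scraper hangs upright against the post. Handing in.

```bash
python3 -c "
from h import *
print(job.hand_in()); s=bot.state(); print(s['t'],s['position'],s['grip_width'],s['contact_force'])"
```

```text
the job is handed in; nothing more can be done
None
the job is handed in; nothing more can be done
```

The job is handed in with both parts done. It gave no verdict, so the result rests on my own checks. The clock read about 17.6 s of the 56 s allowed just before that.

- **Scraper:** I hung the blue scraper by its eye on the steel peg and let go. Seen by the side camera after release and again at the end, it hangs upright against the post with its top at about z 0.20. Sideways it is centred to within about 5 mm.
- **Lid:** It dropped through the notches and seated at tool height 0.2148 m (0.2141 predicted). I then twisted it 40° clockwise; at the last check its pointer stood at -32.6° and the green mark at -32.7°. It was still gripped (squeeze set to 40 N, jaws at 13.9 mm), with about 11 N pressing down and 0.07° of tilt.

**What went wrong or disagreed:**
- I first tilted the scraper the wrong way and had to reverse it.
- My arm model fitted positions badly (up to 66 mm off), so I used it only to choose the tilt.
- The camera views disagreed by 2 to 4 mm on the stand and grinder, and by up to 10 mm on where the lid lay. I went by the wrist camera for the lid.

I could not read the drive ring, so its angle is inferred from the pointer. I did not measure the jars, bowl, weight or garlic again at the end. No forces suggested the arm had touched any of them.

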